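Find the press whose spring gives 14 newtons

ROBOT

A 7-joint arm with a two-finger parallel gripper is mounted at the origin on the work surface. World frame = base frame: x ahead of the robot, y to its left, z up, the work surface at z = 0. Lengths are in mm, angles in degrees, forces in N, time in s.
With the tool pointing down it reaches from about 400 to 850 mm from the base axis. Payload 4.5 kg.
Tool frame: the origin (TCP) lies midway between the tips of the shut fingers; the grasp point (between the pads) lies 19 mm behind it (hold_point_z is the distance from the TCP to the grasp point, in mm); x points along the fingers, y is the direction in which the jaws open and shut, and the axes are right-handed (so a half turn about x gives the same grasp; the last joint's range is limited). The gripper opens to 85 mm and grips with 20 to 120 N. Pads are 22 mm wide; open, the fingers measure 114 mm over their backs; the gripper's body (76 mm by 85 mm) begins 54 mm behind the grasp point. The pads swing forward as they close: fully open they stand 13 mm farther back than shut.
Start: joints at [76.593, 39.483, -11.15, 89.685, 9.013, 51.709, -12.324], TCP at [165.41, -602.738, 231.317] pointing down, gripper open.
Joint ranges: [-172.22, 172.22], [-26.19, 119.32], [-84.43, 86.54], [7.71, 146.69], [-57.33, 237.33], [2.42, 119.75], [-152.13, 152.13]. Speed limits (degrees/s): [147.25, 147.25, 180, 180, 180, 180, 180].

INTERFACE

Orientations are given as [roll, pitch, yaw] about the fixed x, y, z axes, in that order (R = Rz(yaw) Ry(pitch) Rx(roll)).
In Python, from rig import * gives the robot as it stands.
- The arm moves only by the tool servo_tool, never from a script. Its argument "steps" is a list of rows, each an object of numbers: "dx", "dy", "dz": the shift along the world's x, y, z in cm; "ax", "ay", "az": the turn, a rotation vector about the world's x, y, z in degrees; "grip": the opening, from -1 (shut) to 1 (fully open). In form: [{"dx": .., "dy": .., "dz": .., "ax": .., "ay": .., "az": .., "grip": ..}, ...]. A call has 1 to 12 rows; each row is the pose to reach, as a shift and turn from the pose commanded when the call began; what a row does not reach only later rows make up. A row lasts 1/12 s, in which the tool goes at most 41.7 mm and 7.16 degrees, less where a joint would pass 70% of its speed; a pose out of reach is approached as far as the arm can. A call with a gripper value outside its range is refused whole. The fingers move at their own pace and stop on an object; "squeeze" is the grip in N (left out, the last holds). Time passes only in rows, so rows that repeat a pose let the fingers close. It gives the time, the measured TCP pose, the force and the opening at its end, in the units of the state.
- get_obs(): the state, without advancing time (a new reading comes with each control period).
- get_image(name): name is "side" or "top"; returns a dict with "frame" (480x640x3 uint8, blue, green, red), "fx", "fy", "cx", "cy" (pixels), "camera_from_world" (4x4, takes a point from world to camera coordinates). Camera axes: x right, y down, z forward; pixel columns grow to the right and rows downward; lengths in mm; the calibration is good to about 2 mm. A picture is of the moment at which its call begins. There is no depth.
- job_done(): hands the job in, once; it reports no verdict.
Trained networks look in a picture, given as the dict that the camera call returned (one of the last four; its "shot" number tells which), for a name from the list of things; names that differ only in an ending like _2 or _b are one class to them, and where a whole thing is asked for, a point or a joint stands for the part that bears it (a point fixed in the world has none). Each returns a list of dicts, best first, with "score" (0 to 1); they miss things now and then, are a little off and sometimes report something else, mostly with a low value. They report only what shows in the picture. A call takes as long as a camera call. They do not tell look-alikes from the thing itself.
- look_for(picture, thing): "position" ([x, y, z] in mm, in the coordinates of the camera as it stood for that picture, good to about 4 mm: the middle of the surface that is visible of it).
- cut_out(picture, thing): "region" (480x640 bool, what is visible of it).
- tip_of(picture, thing): "position" ([x, y, z] in mm, in the coordinates of the camera as it stood for that picture, good to about 4 mm: a listed point, or the origin of a listed thing).
The state is a dict: "clock": time; "q": joint angles; "qd": joint speeds; "joint_efforts": joint torques, N m; "tcp_pos": TCP position; "orientation": TCP orientation; "wrist_force": force on the tool from outside, world axes, zero at the start; "wrist_torque": the same for the moment, N m; "width": finger opening in mm.
Only numpy, scipy, OpenCV 4.12 (cv2) and the standard library are available. Lean on these libraries where they do the work, as an engineer would, in place of code of your own. Each camera call takes 0.05 s, during which the arm holds its last target.

TASK

Of the three spring presses on the table, find the one whose spring pushes back with about 14 N when its cap is 12 mm down (the other two give about 8 and 20 N); try them by pressing where they stand. Stand that one on the circle of the spring tester's plate, setting it down without dropping it, and prove it there: with the fingertips press the cap until its top is level with the height bar and hold it still for a second, then let the cap come up and leave the press standing on the circle. Never press a cap clearly deeper than those 12 mm, and leave the other two presses, the ring cutter and the stamp where they are.

Things in the scene. Friction and masses are not known exactly. Their poses are not given: they have to be found in the camera images.
- press_a_mid (a point): one of three look-alike spring presses, white plastic, loose, about 0.25 kg: a round sleeve 44 mm in diameter and 50 mm high, above it a round cap 28 mm in diameter and 8 mm thick on a steel stem with a coil spring, 76 mm tall in all with the cap up; it stands on the table. Name, place and look do not tell which spring is in it. This point: on its axis, 38 mm above its underside (half-way up, in the sleeve); z points up through the cap
- press_a: the same press a: origin at the centre of its underside, z up through the cap
- press_a_cap (a joint): how far the cap of press a is pressed down, m: 0 = up, 0.012 = where its top is level with the height bar when it stands on the plate, 0.0175 = end stop. All three springs push back with 4.5 N as soon as the cap moves, then the force grows evenly with travel; at 12 mm the three reach about 8, 14 and 20 N
- press_b_mid (a point): one of three look-alike spring presses, white plastic, loose, about 0.25 kg: a round sleeve 44 mm in diameter and 50 mm high, above it a round cap 28 mm in diameter and 8 mm thick on a steel stem with a coil spring, 76 mm tall in all with the cap up; it stands on the table. Name, place and look do not tell which spring is in it. This point: on its axis, 38 mm above its underside (half-way up, in the sleeve); z points up through the cap
- press_b: the same press b: origin at the centre of its underside, z up through the cap
- press_b_cap (a joint): how far the cap of press b is pressed down, m: 0 = up, 0.012 = where its top is level with the height bar when it stands on the plate, 0.0175 = end stop. All three springs push back with 4.5 N as soon as the cap moves, then the force grows evenly with travel; at 12 mm the three reach about 8, 14 and 20 N
- press_c_mid (a point): one of three look-alike spring presses, white plastic, loose, about 0.25 kg: a round sleeve 44 mm in diameter and 50 mm high, above it a round cap 28 mm in diameter and 8 mm thick on a steel stem with a coil spring, 76 mm tall in all with the cap up; it stands on the table. Name, place and look do not tell which spring is in it. This point: on its axis, 38 mm above its underside (half-way up, in the sleeve); z points up through the cap
- press_c: the same press c: origin at the centre of its underside, z up through the cap
- press_c_cap (a joint): how far the cap of press c is pressed down, m: 0 = up, 0.012 = where its top is level with the height bar when it stands on the plate, 0.0175 = end stop. All three springs push back with 4.5 N as soon as the cap moves, then the force grows evenly with travel; at 12 mm the three reach about 8, 14 and 20 N
- tester: the spring tester, fixed: a low grey frame 160 by 160 mm carrying a steel plate 150 by 150 mm whose top is 30 mm above the table, and a dial box 120 mm by 110 mm, 41 mm high with its pointer, at its -y end. Origin: below the marked circle on the plate, at table level; x points to the height bar, away from the robot
- plate_spot (a point): centre of the circle (52 mm in diameter) marked on the top of the tester's plate, where a press under test stands; 30 mm above the table; the plate's edge is 65 mm from it towards the robot, 75 mm to each side
- height_bar (a point): middle of the top edge of the height bar, a flat aluminium bar 6 mm thick and 144 mm long along the tester's y, 70 mm behind the circle, on two thin posts on the plate; its top edge is 64 mm above the plate, 12 mm lower than the top of a free cap on the plate. The plate and bar sink together by 0.15 mm per newton of load (this point is given for the unloaded plate)
- gauge (a joint): the tester's dial pointer, black, on the white round face lying flat on the dial box: turns clockwise from above by 0.2 rad for each newton on the plate (one tick = 2.5 N), 0 when the plate is empty; a press standing there already gives about 2.5 N, so the spring force is the increase while pressing
- ring_cutter_mid (a point): bystander: centre of a loose thin steel ring cutter, 60 mm in diameter, 28 mm high, standing among the presses on the table
- stamp_mid (a point): bystander: centre of a loose small wooden stamp, 42 mm in diameter at the foot, 64 mm tall, standing among the presses on the table
There are look-alikes about, which are no part of the job. What is shaped like the press_b but pink or purple is not meant.

How it is judged (in metres and radians):
On the way:
1. a press standing upright on the tester's circle is held with its cap level with the height bar (12 mm down, within 2 mm) and its spring pushes back on the fingers with 11.5 to 16.5 N (((horizontal distance between press_a_mid and plate_spot below 0.025 m and z of press_a_mid in the frame of plate_spot below 0.044 m and angle between press_a_mid's own z axis and vertical below 0.1 rad and value of joint press_a_cap between 0.01 and 0.014 m and velocity of joint press_a_cap between -0.004 and 0.004 m/s and contact force between press_a and the fingers between 11.5 and 16.5 N) or (horizontal distance between press_b_mid and plate_spot below 0.025 m and z of press_b_mid in the frame of plate_spot below 0.044 m and angle between press_b_mid's own z axis and vertical below 0.1 rad and value of joint press_b_cap between 0.01 and 0.014 m and velocity of joint press_b_cap between -0.004 and 0.004 m/s and contact force between press_b and the fingers between 11.5 and 16.5 N) or (horizontal distance between press_c_mid and plate_spot below 0.025 m and z of press_c_mid in the frame of plate_spot below 0.044 m and angle between press_c_mid's own z axis and vertical below 0.1 rad and value of joint press_c_cap between 0.01 and 0.014 m and velocity of joint press_c_cap between -0.004 and 0.004 m/s and contact force between press_c and the fingers between 11.5 and 16.5 N))), for 0.4 s.
At the end, for the whole second after the job is handed in: one press stands upright (within 0.1 rad) and at rest on the tester's plate within 25 mm of the circle's centre; the two other presses stand upright within 30 mm of where they started; all three caps are up (within 2 mm) (((horizontal distance between press_a_mid and plate_spot below 0.025 m and z of press_a_mid in the frame of plate_spot below 0.044 m and angle between each of press_a_mid, press_b_mid, press_c_mid's own z axis and vertical below 0.1 rad and linear speed of press_a below 0.02 m/s and distance of each of press_b_mid, press_c_mid from where it was at the start of the episode below 0.03 m) or (horizontal distance between press_b_mid and plate_spot below 0.025 m and z of press_b_mid in the frame of plate_spot below 0.044 m and angle between each of press_b_mid, press_a_mid, press_c_mid's own z axis and vertical below 0.1 rad and linear speed of press_b below 0.02 m/s and distance of each of press_a_mid, press_c_mid from where it was at the start of the episode below 0.03 m) or (horizontal distance between press_c_mid and plate_spot below 0.025 m and z of press_c_mid in the frame of plate_spot below 0.044 m and angle between each of press_c_mid, press_a_mid, press_b_mid's own z axis and vertical below 0.1 rad and linear speed of press_c below 0.02 m/s and distance of each of press_a_mid, press_b_mid from where it was at the start of the episode below 0.03 m)) and value of joint each of press_a_cap, press_b_cap, press_c_cap below 0.002 m); the robot touches nothing.
It fails at once if a cap is pressed more than 16.5 mm down (value of joint any of press_a_cap, press_b_cap, press_c_cap above 0.0165 m).
It fails at once if a press is dropped or thrown (moves faster than 0.6 m/s with nothing touching it) ((contact force between press_a and anything else below 0.05 N and linear speed of press_a above 0.6 m/s) or (contact force between press_b and anything else below 0.05 N and linear speed of press_b above 0.6 m/s) or (contact force between press_c and anything else below 0.05 N and linear speed of press_c above 0.6 m/s)).
It fails at once if the ring cutter or the stamp is moved by more than 30 mm (distance of any of ring_cutter_mid, stamp_mid from where it was at the start of the episode above 0.03 m).
It also fails if it takes over 72 s, if anything falls off the work surface, if the arm or the gripper's body presses on something with over 40 N, if the wrist force passes 120 N, or if a joint passes its speed limit or range.

## Working session

There is one attempt and no reset: what is moved stays moved. The work goes in short steps, Python scripts to look and compute and a tool call to move; the robot and the scene stay as the last step left them, time stands still between calls to the robot, and variables do not carry over. Pictures are saved under pics/ and viewed, and the job is handed in when it is done.

Besides the shell and the picture viewer there is one more tool, called as name(argument=value, ...), one argument or row to a line, values as JSON. servo_tool: Moves the arm, as the interface text tells. Its arguments: {"type":"object","properties":{"steps":{"type":"array","items":{"type":"object","properties":{"dx":{"type":"number"},"dy":{"type":"number"},"dz":{"type":"number"},"ax":{"type":"number"},"ay":{"type":"number"},"az":{"type":"number"},"grip":{"type":"number"}}}},"squeeze":{"type":"number"}},"required":["steps"]}

```bash
mkdir -p pics; ls; cat > h.py <<'E'
from rig import *
import numpy as np, cv2
def P(im,p):
    p=np.array(im["camera_from_world"])@np.append(p,1)
    return im["fx"]*p[0]/p[2]+im["cx"], im["fy"]*p[1]/p[2]+im["cy"]
def W(im,c): return (np.linalg.inv(im["camera_from_world"])@np.append(c,1))[:3]
def ray(im,u,v,z):
    M=np.linalg.inv(im["camera_from_world"]); o=M[:3,3]
    d=M[:3,:3]@np.array([(u-im["cx"])/im["fx"],(v-im["cy"])/im["fy"],1]); return o+d*(z-o[2])/d[2]
E
python3 - <<'E'
from h import *
np.set_printoptions(precision=1,suppress=True)
o=get_obs(); print(o)
for n in ("top","side"):
    im=get_image(n); cv2.imwrite(f"pics/{n}0.png",im["frame"])
    print(n,np.linalg.inv(im["camera_from_world"])[:3,3])
    for t in ("press_a","press_a_mid","plate_spot","height_bar","ring_cutter_mid","stamp_mid"):
        for r in tip_of(im,t):
            w=W(im,r["position"]); print(t,round(r["score"],2),w,np.array(P(im,w)))
E
```

```text
pics
{'clock': 0.0, 'q': array([ 76.6,  39.5, -11.1,  89.7,   9. ,  51.7, -12.3]), 'qd': array([ 0.1,  0. ,  0. , -0.1,  0. , -0. , -0. ]), 'joint_efforts': array([  0. , -54. ,  -1.3, -15.9,   0. ,   0. ,   0. ]), 'tcp_pos': array([ 165.2, -602.1,  230.5]), 'orientation': array([-86.5,  89.9, 108.8]), 'wrist_force': array([-0.2, -0.1,  1. ]), 'wrist_torque': array([-0. ,  0. ,  0.1]), 'width': 85.40176014433169}
top [ 327.2   35.4 1224.3]
press_a 0.87 [386.2 293.6  -2.3] [190.7 307.4]
press_a 0.87 [564.8 293.4  -3.5] [193.1 227.4]
press_a 0.81 [ 435.5 -299.5   -0.5] [459.5 281.5]
press_a 0.8 [466.9 292.6  -2.5] [192.2 270.7]
press_a 0.76 [421.2 -21.4   1.3] [334.3 289.5]
press_a 0.68 [466.5 388.1  -3.6] [149.1 271.4]
press_a_mid 0.6 [420.  -22.9  38.1] [335.7 288.7]
plate_spot 0.44 [470.7 291.5  -2.1] [192.7 269. ]
height_bar 0.61 [683.5  20.9  87.9] [313.8 163.3]
ring_cutter_mid 0.76 [ 432.2 -185.4    9.5] [409.  283.2]
stamp_mid 0.62 [386.6 175.5  32.8] [242.8 305.8]
side [490.2 878.5 666.6]
press_a 0.98 [461.5 387.   -1.6] [352.4 417. ]
press_a 0.74 [470.3 293.4  -0.4] [347.1 368.6]
press_a 0.67 [424.5 -23.7  -2.4] [369.  257.6]
press_a 0.65 [ 437.8 -306.1    0.9] [361.  192.8]
press_a 0.6 [379.6 294.7  -0.7] [401.4 371.8]
press_a 0.57 [470.7 296.8  35.2] [347.6 355.4]
press_a 0.55 [565.1 296.   -3.8] [290.7 368.6]
press_a_mid 0.67 [420.2 -24.7  39.5] [372.1 241.8]
plate_spot 0.61 [611.    8.8  29. ] [282.1 251.7]
height_bar 0.83 [682.9  18.5  91.2] [245.5 228.7]
ring_cutter_mid 0.68 [ 433.8 -189.6   14.7] [363.7 211.3]
stamp_mid 0.76 [396.6 173.3  33.5] [388.5 306.8]
stamp_mid 0.66 [ 434.6 -305.    35.9] [362.9 181.3]
```

View pics/top0.png

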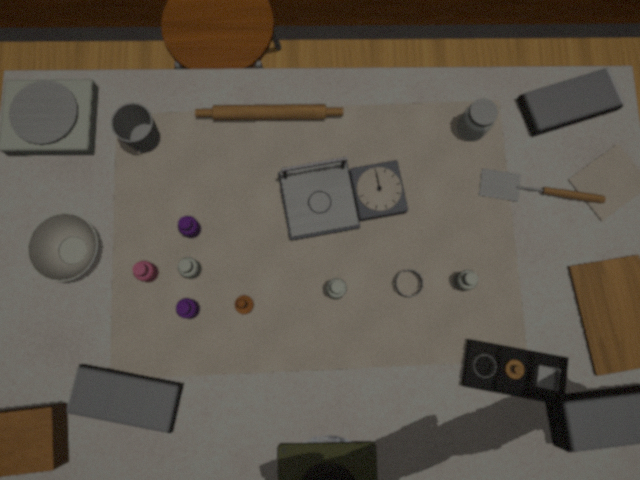

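View pics/side0.png

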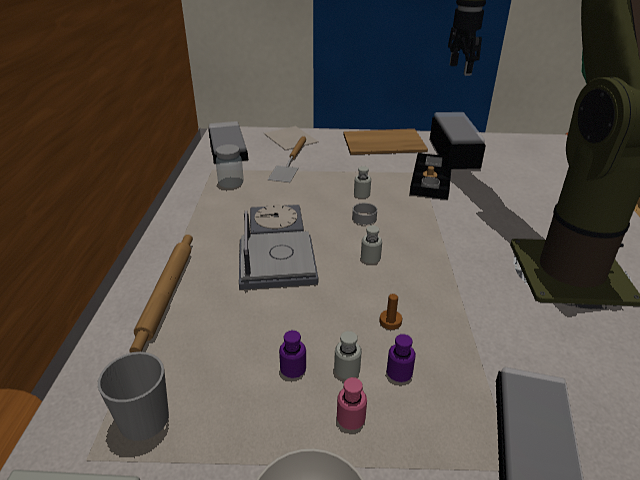

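The whites are the presses, at top-image pixels (188,267), (335,288) and (466,280). The purple and pink ones around the left press are look-alikes. The tester circle is at about (320,202). Next I'll zoom in to refine these.

```bash
python3 - <<'E'
from h import *
from scipy.spatial.transform import Rotation as R
np.set_printoptions(precision=1,suppress=True)
o=get_obs(); a=o["orientation"]; print(R.from_euler('xyz',a,degrees=True).as_matrix())
for n in ("top","side"):
    im=get_image(n); f=im["frame"]
    print(n)
    C=[]
    for i,g in enumerate([(467,293),(422,-22),(436,-302),(611,8)]):
        u,v=map(int,P(im,(g[0],g[1],38)))
        s=30 if i<3 else 80
        c=f[v-s:v+s,u-s:u+s]
        C.append(cv2.resize(c,(390,290) if 0 else (300,300),interpolation=cv2.INTER_CUBIC))
        print((u-s,v-s),300/2/s)
    C=np.vstack([np.hstack(C[:2]),np.hstack(C[2:])])
    C=cv2.convertScaleAbs(C,alpha=1.3 if n=="top" else 1)
    cv2.imwrite(f"pics/z_{n}.png",C)
    for r in cut_out(im,"press_a"):
        ys,xs=np.nonzero(r["region"]); print(round(r["score"],2),xs.min(),xs.max(),ys.min(),ys.max(),xs.mean(),ys.mean())
E
```

```text
[[ 0.   0.3 -1. ]
 [-0.  -1.  -0.3]
 [-1.   0.  -0. ]]
top
(158, 238) 5.0
(305, 257) 5.0
(435, 249) 5.0
(239, 121) 1.875
0.96 133 158 261 282 145.54646017699116 271.38274336283183
0.91 454 477 270 290 465.34814814814814 280.19506172839505
0.84 326 346 278 299 336.16814159292034 288.646017699115
0.7 176 200 298 318 187.9925925925926 308.31111111111113
0.64 177 201 256 279 189.08823529411765 267.4796380090498
0.62 178 201 216 238 189.1130221130221 226.94103194103195
side
(319, 322) 5.0
(341, 213) 5.0
(332, 151) 5.0
(202, 168) 1.875
0.96 355 370 167 198 362.4439024390244 183.9390243902439
0.95 361 381 226 263 371.1232449297972 245.5553822152886
0.8 386 414 334 383 400.58385650224216 359.6538116591928
0.71 239 317 204 289 275.61673773987206 249.45131485429994
0.64 334 361 332 378 347.4434611602753 356.05309734513276
0.64 279 305 331 378 292.35067437379575 355.4335260115607
```

View pics/z_top.png

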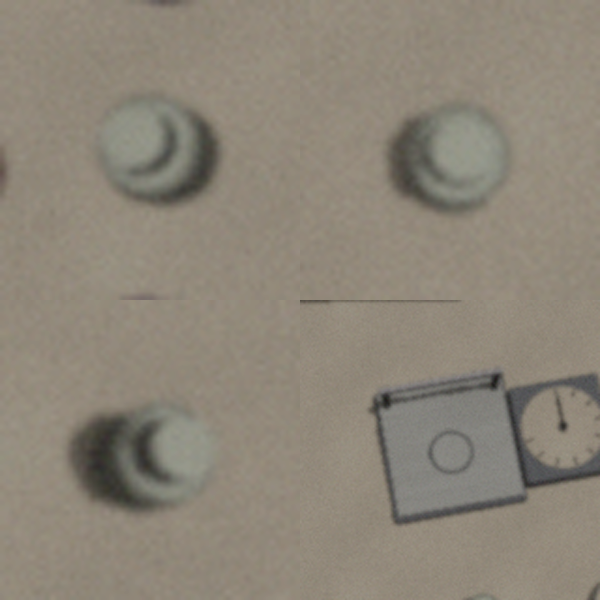

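View pics/z_side.png

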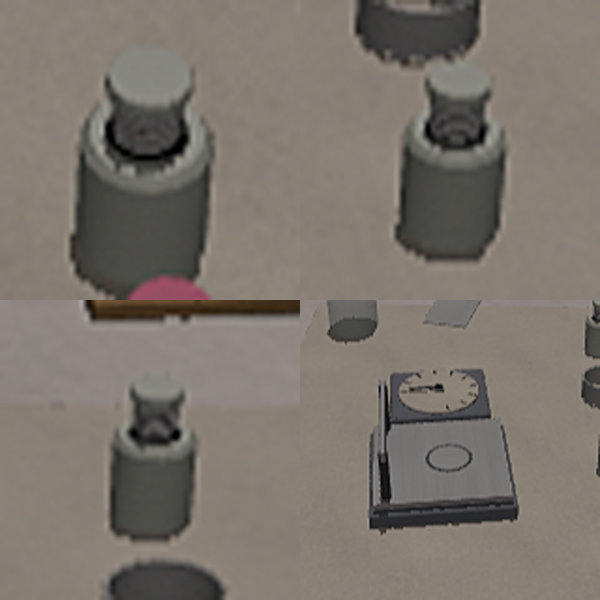

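```bash
python3 - <<'E'
from h import *
np.set_printoptions(precision=1,suppress=True)
t=get_image("top"); s=get_image("side")
A={"top":{"L":(184.7,265.5,76),"M":(338.1,286.7,76),"R":(471.1,278.7,76),"C":(319.3,201.9,30)},"side":{"L":(348.9,336.9,76),"M":(372.7,228.9,76),"R":(363.5,168.9,76),"C":(280.8,252.1,30)}}
for n,im in (("top",t),("side",s)):
    for k,p in A[n].items(): print(n,k,ray(im,*p))
# plate edges in the top crop
for c in [(376,394),(501,374),(525,496),(397,521)]:
    print(ray(t,239+(c[0]-300)/1.875,121+(c[1]-300)/1.875,28))
print(get_obs()["clock"])
E
```

```text
top L [469.  291.9  76. ]
top M [421.1 -26.   76. ]
top R [ 434.3 -303.2   76. ]
top C [612.7   9.2  30. ]
side L [470.1 295.4  76. ]
side M [421.6 -19.6  76. ]
side R [ 435.5 -296.4   76. ]
side C [613.5  11.6  30. ]
[684.9  97.2  28. ]
[708.3 -52.8  28. ]
[558.8 -77.5  28. ]
[530.8  72.9  28. ]
1.0
```

servo_tool(
  steps=[
    {"dx": 2.5,"dy": 2.8,"dz": 0,"grip": -1},
    {"dx": 5,"dy": 5.6,"dz": 0,"grip": -1},
    {"dx": 7.5,"dy": 8.4,"dz": -1,"grip": -1},
    {"dx": 10,"dy": 11.2,"dz": -2,"grip": -1},
    {"dx": 12.5,"dy": 14,"dz": -3.5,"grip": -1},
    {"dx": 15,"dy": 16.8,"dz": -5,"grip": -1},
    {"dx": 17.5,"dy": 19.6,"dz": -6.5,"grip": -1},
    {"dx": 20,"dy": 22.4,"dz": -8,"grip": -1},
    {"dx": 22.5,"dy": 25.2,"dz": -9.5,"grip": -1},
    {"dx": 25,"dy": 28,"dz": -11,"grip": -1},
    {"dx": 27,"dy": 30.2,"dz": -12,"grip": -1},
    {"dx": 27,"dy": 30.2,"dz": -12,"grip": -1},
  ],
)

```text
validation failed for argument at $.st...
```

servo_tool(
  steps=[
    {"dx": 2.5,"dy": 2.8,"grip": -1.0},
    {"dx": 5.0,"dy": 5.6,"grip": -1.0},
  ],
)

```text
validation failed for argument at $.st...
```

servo_tool(
  steps=[
    {"dx": 2.5,"dy": 2.8,"dz": 0.0,"ax": 0.0,"ay": 0.0,"az": 0.0,"grip": -1.0},
    {"dx": 5.0,"dy": 5.6,"dz": 0.0,"ax": 0.0,"ay": 0.0,"az": 0.0,"grip": -1.0},
  ],
  squeeze=40,
)

```text
clock: 1.17
tcp_pos: [213.6, -547.8, 231.1]
orientation: [47.6, 89.9, -117.4]
wrist_force: [1.1, -0.0, -1.1]
width: 64.1
```

servo_tool(
  steps=[
    {"dx": 2.2,"dy": 2.5,"dz": 0,"ax": 0,"ay": 0,"az": 0,"grip": -1},
    {"dx": 4.4,"dy": 5,"dz": -1,"ax": 0,"ay": 0,"az": 0,"grip": -1},
    {"dx": 6.6,"dy": 7.5,"dz": -2.5,"ax": 0,"ay": 0,"az": 0,"grip": -1},
    {"dx": 8.8,"dy": 10,"dz": -4,"ax": 0,"ay": 0,"az": 0,"grip": -1},
    {"dx": 11,"dy": 12.5,"dz": -5.5,"ax": 0,"ay": 0,"az": 0,"grip": -1},
    {"dx": 13.2,"dy": 15,"dz": -7,"ax": 0,"ay": 0,"az": 0,"grip": -1},
    {"dx": 15.4,"dy": 17.5,"dz": -8.5,"ax": 0,"ay": 0,"az": 0,"grip": -1},
    {"dx": 17.6,"dy": 20,"dz": -10,"ax": 0,"ay": 0,"az": 0,"grip": -1},
    {"dx": 19.8,"dy": 22.5,"dz": -11.5,"ax": 0,"ay": 0,"az": 0,"grip": -1},
    {"dx": 22,"dy": 24.7,"dz": -13,"ax": 0,"ay": 0,"az": 0,"grip": -1},
    {"dx": 22,"dy": 24.7,"dz": -13.6,"ax": 0,"ay": 0,"az": 0,"grip": -1},
    {"dx": 22,"dy": 24.7,"dz": -13.6,"ax": 0,"ay": 0,"az": 0,"grip": -1},
  ],
  squeeze=40,
)

```text
clock: 2.17
tcp_pos: [436.7, -297.1, 94.0]
orientation: [-80.0, 89.9, 115.6]
wrist_force: [-0.9, 0.2, -0.0]
width: -0.1
```

```bash
python3 - <<'E'
from h import *
o=get_obs(); print(o["tcp_pos"],o["wrist_force"],o["width"])
for n in ("top","side"):
    im=get_image(n); f=im["frame"]
    u,v=map(int,P(im,(435,-300,90))); print(u,v)
    u=min(max(u,50),590)
    cv2.imwrite(f"pics/r_{n}.png",cv2.resize(f[v-50:v+50,u-50:u+50],(500,500),interpolation=cv2.INTER_CUBIC))
E
```

```text
[ 436.70200208 -297.08578678   93.97908463] [-0.92311825  0.19848665 -0.02922165] -0.14210293159869208
471 277
363 163
```

View pics/r_side.png

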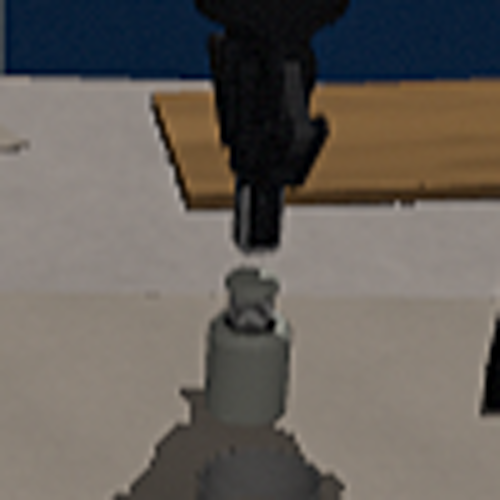

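View pics/r_top.png

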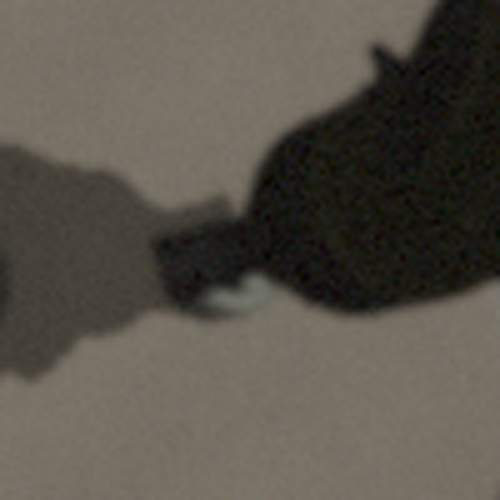

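servo_tool(
  steps=[
    {"dx": 0,"dy": 0,"dz": -0.8,"ax": 0,"ay": 0,"az": 0,"grip": -1},
    {"dx": 0,"dy": 0,"dz": -1.6,"ax": 0,"ay": 0,"az": 0,"grip": -1},
    {"dx": 0,"dy": 0,"dz": -1.9,"ax": 0,"ay": 0,"az": 0,"grip": -1},
    {"dx": 0,"dy": 0,"dz": -2.1,"ax": 0,"ay": 0,"az": 0,"grip": -1},
    {"dx": 0,"dy": 0,"dz": -2.3,"ax": 0,"ay": 0,"az": 0,"grip": -1},
    {"dx": 0,"dy": 0,"dz": -2.3,"ax": 0,"ay": 0,"az": 0,"grip": -1},
    {"dx": 0,"dy": 0,"dz": -2.3,"ax": 0,"ay": 0,"az": 0,"grip": -1},
  ],
  squeeze=40,
)

```text
clock: 2.85
tcp_pos: [434.5, -300.7, 72.7]
orientation: [30.3, 89.9, -134.5]
wrist_force: [-2.2, -0.2, 7.2]
width: -0.1
```

servo_tool(
  steps=[
    {"dx": 0,"dy": 0,"dz": -0.2,"ax": 0,"ay": 0,"az": 0,"grip": -1},
    {"dx": 0,"dy": 0,"dz": -0.4,"ax": 0,"ay": 0,"az": 0,"grip": -1},
    {"dx": 0,"dy": 0,"dz": -0.5,"ax": 0,"ay": 0,"az": 0,"grip": -1},
    {"dx": 0,"dy": 0,"dz": -0.5,"ax": 0,"ay": 0,"az": 0,"grip": -1},
    {"dx": 0,"dy": 0,"dz": -0.5,"ax": 0,"ay": 0,"az": 0,"grip": -1},
  ],
  squeeze=40,
)

```text
clock: 3.27
tcp_pos: [434.4, -300.8, 68.2]
orientation: [41.3, 89.9, -123.4]
wrist_force: [-1.9, -0.1, 11.2]
width: 0.2
```

```bash
python3 - <<'E'
from h import *
for i in range(4):
    get_image("side"); o=get_obs(); print(o["tcp_pos"],o["wrist_force"])
E
```

```text
[ 434.42226546 -300.74794011   68.21698026] [-3.12069819 -0.64386751 11.07698783]
[ 434.45589766 -300.76130206   68.24227356] [-2.52559327 -0.6034317  10.29814089]
[ 434.41782069 -300.71537628   68.24676806] [-2.69180748 -0.64771307  9.89361548]
[ 434.45411547 -300.71642849   68.25876602] [-3.16521977e+00 -3.46024699e-03  1.16598194e+01]
```

R pushes back with 7.2 N at 3.3 mm and about 10.8 N at 7.8 mm. That is 0.8 N/mm, which matches the 14 N spring (10.7 N expected; the 20 N one would give 14.6 and the 8 N one 6.8). I'll rise, open and grasp it.

servo_tool(
  steps=[
    {"dx": 0,"dy": 0,"dz": 0.6,"ax": 0,"ay": 0,"az": 0,"grip": -1},
    {"dx": 0,"dy": 0,"dz": 1.6,"ax": 0,"ay": 0,"az": 0,"grip": -1},
    {"dx": 0,"dy": 0,"dz": 3,"ax": 0,"ay": 0,"az": 0,"grip": 1},
    {"dx": 0,"dy": 0,"dz": 4,"ax": 0,"ay": 0,"az": 0,"grip": 1},
    {"dx": 0,"dy": 0,"dz": 4,"ax": 0,"ay": 0,"az": 0,"grip": 1},
    {"dx": 0,"dy": 0,"dz": 4,"ax": 0,"ay": 0,"az": 0,"grip": 1},
    {"dx": 0,"dy": 0,"dz": 4,"ax": 0,"ay": 0,"az": 0,"grip": 1},
    {"dx": 0,"dy": 0,"dz": 4,"ax": 0,"ay": 0,"az": 0,"grip": 1},
    {"dx": 0,"dy": 0,"dz": 4,"ax": 0,"ay": 0,"az": 0,"grip": 1},
  ],
  squeeze=40,
)

```text
clock: 4.22
tcp_pos: [435.0, -299.5, 106.7]
orientation: [-44.7, 89.9, 150.7]
wrist_force: [-0.2, -0.6, 0.4]
width: 83.2
```

```bash
python3 - <<'E'
from h import *
im=get_image("side"); f=im["frame"]
u,v=map(int,P(im,(435,-300,90)))
cv2.imwrite(f"pics/r_side2.png",cv2.resize(f[v-50:v+50,u-50:u+50],(500,500),interpolation=cv2.INTER_CUBIC))
E
```

```text
(no output)
```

View pics/r_side2.png

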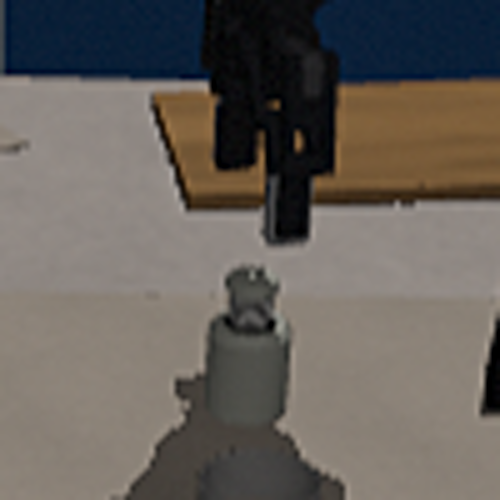

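servo_tool(
  steps=[
    {"dx": 0.1,"dy": 0,"dz": -2,"ax": 0,"ay": 0,"az": 0,"grip": 1},
    {"dx": 0.1,"dy": 0,"dz": -4,"ax": 0,"ay": 0,"az": 0,"grip": 1},
    {"dx": 0.1,"dy": 0,"dz": -6,"ax": 0,"ay": 0,"az": 0,"grip": 1},
    {"dx": 0.1,"dy": 0,"dz": -8,"ax": 0,"ay": 0,"az": 0,"grip": 1},
    {"dx": 0.1,"dy": 0,"dz": -9,"ax": 0,"ay": 0,"az": 0,"grip": 1},
    {"dx": 0.1,"dy": 0,"dz": -9.2,"ax": 0,"ay": 0,"az": 0,"grip": 1},
    {"dx": 0.1,"dy": 0,"dz": -9.2,"ax": 0,"ay": 0,"az": 0,"grip": 1},
  ],
  squeeze=40,
)

```text
clock: 4.85
tcp_pos: [436.1, -299.5, 14.8]
orientation: [-41.4, 89.9, 154.0]
wrist_force: [0.5, -0.3, 0.5]
width: 85.5
```

```bash
python3 - <<'E'
from h import *
im=get_image("side"); f=im["frame"]
u,v=map(int,P(im,(435,-300,60)))
cv2.imwrite(f"pics/r_side3.png",cv2.resize(f[v-50:v+50,u-50:u+50],(500,500),interpolation=cv2.INTER_CUBIC))
E
```

```text
(no output)
```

View pics/r_side3.png

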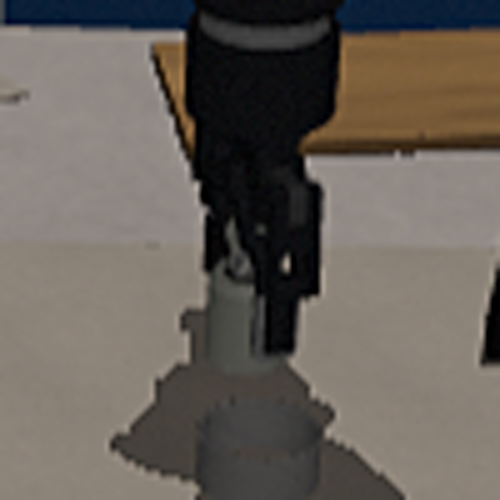

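The fingers straddle the sleeve cleanly, so I'll close them.

servo_tool(
  steps=[
    {"dx": 0,"dy": 0,"dz": 0,"ax": 0,"ay": 0,"az": 0,"grip": 0.3},
    {"dx": 0,"dy": 0,"dz": 0,"ax": 0,"ay": 0,"az": 0,"grip": -0.2},
    {"dx": 0,"dy": 0,"dz": 0,"ax": 0,"ay": 0,"az": 0,"grip": -0.5},
    {"dx": 0,"dy": 0,"dz": 0,"ax": 0,"ay": 0,"az": 0,"grip": -1},
    {"dx": 0,"dy": 0,"dz": 0,"ax": 0,"ay": 0,"az": 0,"grip": -1},
    {"dx": 0,"dy": 0,"dz": 0,"ax": 0,"ay": 0,"az": 0,"grip": -1},
    {"dx": 0,"dy": 0,"dz": 0,"ax": 0,"ay": 0,"az": 0,"grip": -1},
    {"dx": 0,"dy": 0,"dz": 0,"ax": 0,"ay": 0,"az": 0,"grip": -1},
  ],
  squeeze=35,
)

```text
clock: 5.57
tcp_pos: [437.6, -301.4, 16.6]
orientation: [121.8, 89.8, -42.9]
wrist_force: [0.8, -1.5, 6.1]
width: 42.7
```

servo_tool(
  steps=[
    {"dx": 0,"dy": 0,"dz": 0.5,"ax": 0,"ay": 0,"az": 0,"grip": -1},
    {"dx": 0,"dy": 0,"dz": 1.5,"ax": 0,"ay": 0,"az": 0,"grip": -1},
    {"dx": 0,"dy": 0,"dz": 3,"ax": 0,"ay": 0,"az": 0,"grip": -1},
    {"dx": 0,"dy": 0,"dz": 4,"ax": 0,"ay": 0,"az": 0,"grip": -1},
    {"dx": 0,"dy": 0,"dz": 4,"ax": 0,"ay": 0,"az": 0,"grip": -1},
    {"dx": 0,"dy": 0,"dz": 4,"ax": 0,"ay": 0,"az": 0,"grip": -1},
  ],
  squeeze=35,
)

```text
clock: 6.07
tcp_pos: [436.7, -299.8, 56.0]
orientation: [141.6, 89.9, -23.1]
wrist_force: [-0.9, 0.1, -3.1]
width: 42.8
```

```bash
python3 - <<'E'
from h import *
im=get_image("side"); f=im["frame"]
u,v=map(int,P(im,(435,-300,90)))
a=cv2.resize(f[v-50:v+50,u-50:u+50],(400,400),interpolation=cv2.INTER_CUBIC)
im=get_image("top"); f=im["frame"]
u,v=map(int,P(im,(435,-300,90)))
b=cv2.resize(f[v-50:v+50,u-50:u+50],(400,400),interpolation=cv2.INTER_CUBIC)
cv2.imwrite(f"pics/r4.png",np.hstack([a,b]))
E
```

```text
(no output)
```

View pics/r4.png

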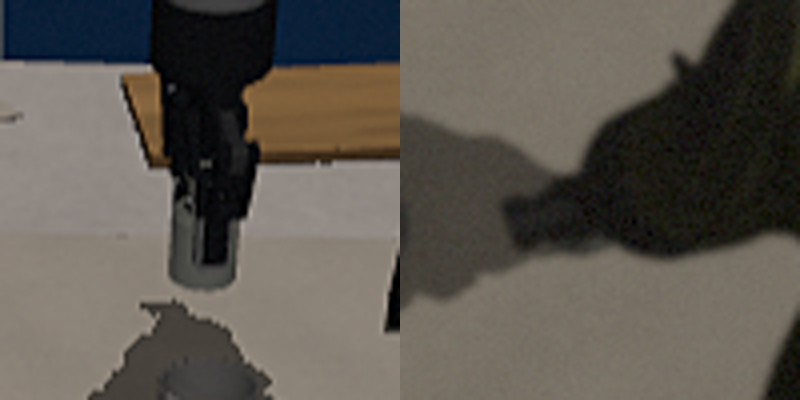

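servo_tool(
  steps=[
    {"dx": 0,"dy": 0,"dz": 2,"ax": 0,"ay": 0,"az": 0,"grip": -1},
    {"dx": 0,"dy": 0,"dz": 4,"ax": 0,"ay": 0,"az": 0,"grip": -1},
    {"dx": 0.5,"dy": 1,"dz": 6,"ax": 0,"ay": 0,"az": 0,"grip": -1},
    {"dx": 1.6,"dy": 3,"dz": 7,"ax": 0,"ay": 0,"az": 0,"grip": -1},
    {"dx": 3,"dy": 5.5,"dz": 7,"ax": 0,"ay": 0,"az": 0,"grip": -1},
    {"dx": 4.5,"dy": 8,"dz": 7,"ax": 0,"ay": 0,"az": 0,"grip": -1},
    {"dx": 6,"dy": 10.5,"dz": 7,"ax": 0,"ay": 0,"az": 0,"grip": -1},
    {"dx": 7.5,"dy": 13,"dz": 7,"ax": 0,"ay": 0,"az": 0,"grip": -1},
    {"dx": 9,"dy": 15.5,"dz": 7,"ax": 0,"ay": 0,"az": 0,"grip": -1},
    {"dx": 10.5,"dy": 18,"dz": 7,"ax": 0,"ay": 0,"az": 0,"grip": -1},
    {"dx": 12,"dy": 20.5,"dz": 7,"ax": 0,"ay": 0,"az": 0,"grip": -1},
    {"dx": 13,"dy": 23,"dz": 7,"ax": 0,"ay": 0,"az": 0,"grip": -1},
  ],
  squeeze=45,
)

```text
clock: 7.17
tcp_pos: [567.3, -68.1, 124.4]
orientation: [-40.8, 90.0, 154.6]
wrist_force: [0.1, -0.3, -2.2]
width: 42.4
```

servo_tool(
  steps=[
    {"dx": 1.5,"dy": 2.5,"dz": 0,"ax": 0,"ay": 0,"az": -2,"grip": -1},
    {"dx": 2.8,"dy": 5,"dz": 0,"ax": 0,"ay": 0,"az": -4,"grip": -1},
    {"dx": 3.9,"dy": 7,"dz": 0,"ax": 0,"ay": 0,"az": -6,"grip": -1},
    {"dx": 4.6,"dy": 8,"dz": 0,"ax": 0,"ay": 0,"az": -8,"grip": -1},
    {"dx": 4.6,"dy": 8,"dz": -1,"ax": 0,"ay": 0,"az": -8,"grip": -1},
    {"dx": 4.6,"dy": 8,"dz": -2,"ax": 0,"ay": 0,"az": -8,"grip": -1},
    {"dx": 4.6,"dy": 8,"dz": -3,"ax": 0,"ay": 0,"az": -8,"grip": -1},
    {"dx": 4.6,"dy": 8,"dz": -4,"ax": 0,"ay": 0,"az": -8,"grip": -1},
    {"dx": 4.6,"dy": 8,"dz": -5,"ax": 0,"ay": 0,"az": -8,"grip": -1},
    {"dx": 4.6,"dy": 8,"dz": -6,"ax": 0,"ay": 0,"az": -8,"grip": -1},
    {"dx": 4.6,"dy": 8,"dz": -6,"ax": 0,"ay": 0,"az": -8,"grip": -1},
    {"dx": 4.6,"dy": 8,"dz": -6,"ax": 0,"ay": 0,"az": -8,"grip": -1},
  ],
  squeeze=45,
)

```text
clock: 8.17
tcp_pos: [611.7, 9.8, 64.5]
orientation: [0.5, 89.9, -172.2]
wrist_force: [-0.5, 0.4, -1.7]
width: 42.6
```

```bash
cat > shot.py <<'E'
from h import *
import sys
o=get_obs(); print(o["clock"],o["tcp_pos"],o["wrist_force"],o["width"])
c=[]
for n,k in (("side",50),("top",50)):
    im=get_image(n); f=im["frame"]
    u,v=map(int,P(im,(613,10,60))); print(n,"crop origin",u-k,v-k,"scale",400/2/k, "circ px",P(im,(613,10,30)))
    c.append(cv2.resize(f[v-k:v+k,u-k:u+k],(400,400),interpolation=cv2.INTER_CUBIC))
cv2.imwrite(sys.argv[1],np.hstack(c))
E
python3 shot.py pics/p1.png
```

```text
8.1667 [611.74321895   9.82493249  64.46693529] [-0.53751077  0.38701999 -1.71213398] 42.629787932704424
side crop origin 230 190 scale 4.0 circ px (np.float64(281.1066201737021), np.float64(251.6549218512476))
top crop origin 269 148 scale 4.0 circ px (np.float64(318.9418747900727), np.float64(201.7789437137551))
```

View pics/p1.png

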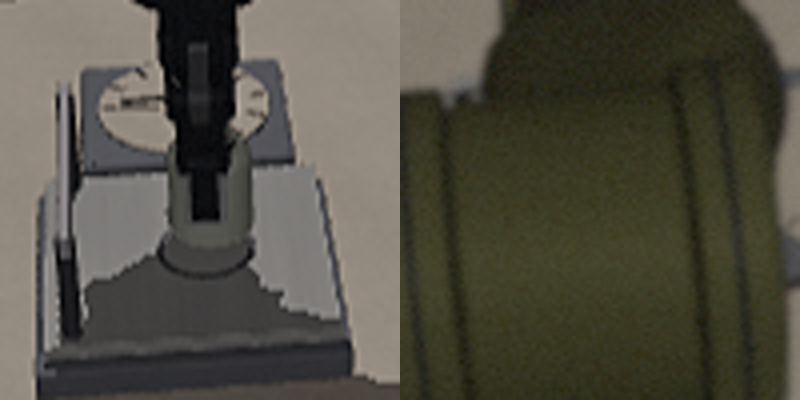

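servo_tool(
  steps=[
    {"dx": 0.1,"dy": 0,"dz": -0.5,"ax": 0,"ay": 0,"az": 0,"grip": -1},
    {"dx": 0.1,"dy": 0,"dz": -1,"ax": 0,"ay": 0,"az": 0,"grip": -1},
    {"dx": 0.1,"dy": 0,"dz": -1.4,"ax": 0,"ay": 0,"az": 0,"grip": -1},
    {"dx": 0.1,"dy": 0,"dz": -1.7,"ax": 0,"ay": 0,"az": 0,"grip": -1},
    {"dx": 0.1,"dy": 0,"dz": -1.8,"ax": 0,"ay": 0,"az": 0,"grip": -1},
    {"dx": 0.1,"dy": 0,"dz": -1.8,"ax": 0,"ay": 0,"az": 0,"grip": -1},
    {"dx": 0.1,"dy": 0,"dz": -1.8,"ax": 0,"ay": 0,"az": 0,"grip": -1},
  ],
  squeeze=45,
)

```text
clock: 8.85
tcp_pos: [613.4, 10.3, 47.3]
orientation: [113.1, 90.0, -59.5]
wrist_force: [0.3, -0.3, -2.1]
width: 42.7
```

```bash
python3 shot.py pics/p2.png
```

```text
8.85 [613.44720005  10.28904186  47.27404641] [ 0.29053882 -0.32606995 -2.07795112] 42.747519991995276
side crop origin 230 190 scale 4.0 circ px (np.float64(281.1066201737021), np.float64(251.6549218512476))
top crop origin 269 148 scale 4.0 circ px (np.float64(318.9418747900727), np.float64(201.7789437137551))
```

View pics/p2.png

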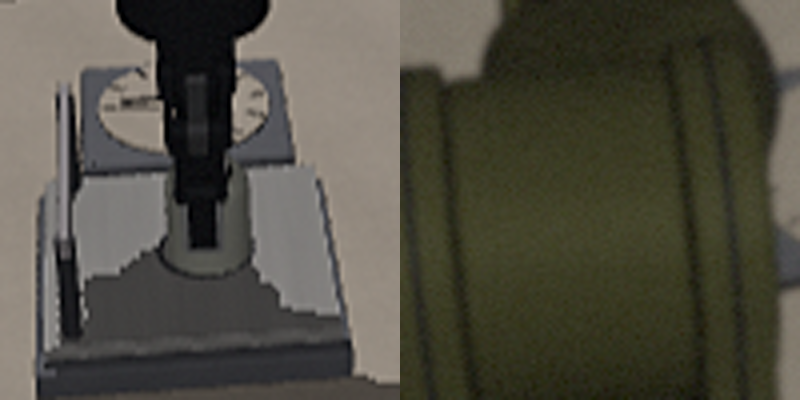

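servo_tool(
  steps=[
    {"dx": 0,"dy": 0,"dz": -0.1,"ax": 0,"ay": 0,"az": 0,"grip": -1},
    {"dx": 0,"dy": 0,"dz": -0.1,"ax": 0,"ay": 0,"az": 0,"grip": -1},
    {"dx": 0,"dy": 0,"dz": -0.15,"ax": 0,"ay": 0,"az": 0,"grip": -1},
    {"dx": 0,"dy": 0,"dz": -0.2,"ax": 0,"ay": 0,"az": 0,"grip": -1},
    {"dx": 0,"dy": 0,"dz": -0.2,"ax": 0,"ay": 0,"az": 0,"grip": -1},
  ],
  squeeze=45,
)

```text
clock: 9.37
tcp_pos: [613.7, 10.3, 45.8]
orientation: [170.2, 90.0, -2.4]
wrist_force: [-1.9, -0.4, 3.9]
width: 42.3
```

servo_tool(
  steps=[
    {"dx": 0,"dy": 0,"dz": 0.04,"ax": 0,"ay": 0,"az": 0,"grip": -1},
    {"dx": 0,"dy": 0,"dz": 0.04,"ax": 0,"ay": 0,"az": 0,"grip": 0.1},
    {"dx": 0,"dy": 0,"dz": 0.04,"ax": 0,"ay": 0,"az": 0,"grip": 0.3},
    {"dx": 0,"dy": 0,"dz": 0.04,"ax": 0,"ay": 0,"az": 0,"grip": 0.6},
    {"dx": 0,"dy": 0,"dz": 0.04,"ax": 0,"ay": 0,"az": 0,"grip": 1},
    {"dx": 0,"dy": 0,"dz": 0.04,"ax": 0,"ay": 0,"az": 0,"grip": 1},
    {"dx": 0,"dy": 0,"dz": 0.04,"ax": 0,"ay": 0,"az": 0,"grip": 1},
    {"dx": 0,"dy": 0,"dz": 0.04,"ax": 0,"ay": 0,"az": 0,"grip": 1},
  ],
  squeeze=40,
)

```text
clock: 10.03
tcp_pos: [613.4, 10.2, 45.6]
orientation: [71.4, 90.0, -101.2]
wrist_force: [0.2, -0.0, 0.1]
width: 85.4
```

```bash
python3 shot.py pics/p3.png
```

```text
10.0333 [613.40504539  10.23736362  45.64879016] [ 0.15356104 -0.00562182  0.07286772] 85.43694901658029
side crop origin 230 190 scale 4.0 circ px (np.float64(281.1066201737021), np.float64(251.6549218512476))
top crop origin 269 148 scale 4.0 circ px (np.float64(318.9418747900727), np.float64(201.7789437137551))
```

View pics/p3.png

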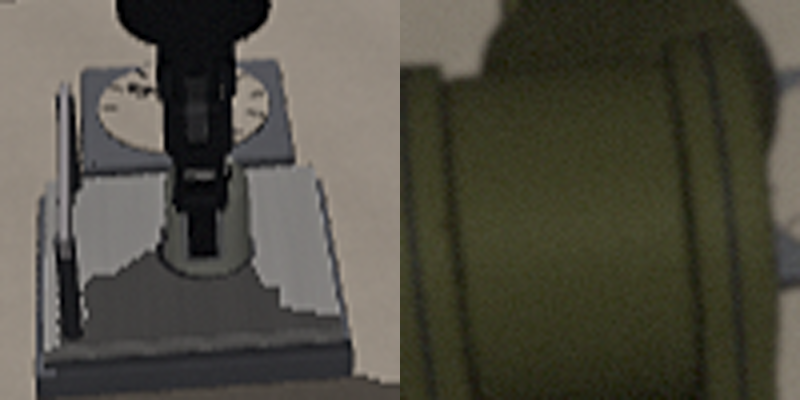

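servo_tool(
  steps=[
    {"dx": 0,"dy": 0,"dz": 1,"ax": 0,"ay": 0,"az": 0,"grip": 1},
    {"dx": 0,"dy": 0,"dz": 3,"ax": 0,"ay": 0,"az": 0,"grip": 1},
    {"dx": 0,"dy": 0,"dz": 5,"ax": 0,"ay": 0,"az": 0,"grip": 1},
    {"dx": 0,"dy": 0,"dz": 7,"ax": 0,"ay": 0,"az": 0,"grip": 1},
    {"dx": 0,"dy": 0,"dz": 8.5,"ax": 0,"ay": 0,"az": 0,"grip": 1},
    {"dx": 0,"dy": 0,"dz": 8.5,"ax": 0,"ay": 0,"az": 0,"grip": 0},
    {"dx": 0,"dy": 0,"dz": 8.5,"ax": 0,"ay": 0,"az": 0,"grip": -1},
    {"dx": 0,"dy": 0,"dz": 8.5,"ax": 0,"ay": 0,"az": 0,"grip": -1},
    {"dx": 0,"dy": 0,"dz": 8.5,"ax": 0,"ay": 0,"az": 0,"grip": -1},
    {"dx": 0,"dy": 0,"dz": 8.5,"ax": 0,"ay": 0,"az": 0,"grip": -1},
    {"dx": 0,"dy": 0,"dz": 8.5,"ax": 0,"ay": 0,"az": 0,"grip": -1},
    {"dx": 0,"dy": 0,"dz": 8.5,"ax": 0,"ay": 0,"az": 0,"grip": -1},
  ],
  squeeze=40,
)

```text
clock: 11.13
tcp_pos: [613.1, 10.2, 130.1]
orientation: [2.2, 89.9, -170.5]
wrist_force: [0.2, -0.4, -0.3]
width: 0.4
```

```bash
python3 shot.py pics/p4.png
```

```text
11.1333 [613.08130551  10.2340721  130.1311706 ] [ 0.21677444 -0.42498637 -0.32043283] 0.3579981809867205
side crop origin 230 190 scale 4.0 circ px (np.float64(281.1066201737021), np.float64(251.6549218512476))
top crop origin 269 148 scale 4.0 circ px (np.float64(318.9418747900727), np.float64(201.7789437137551))
```

View pics/p4.png

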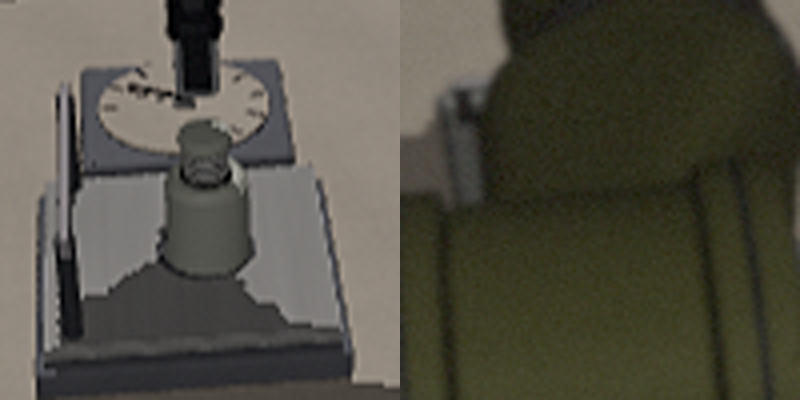

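servo_tool(
  steps=[
    {"dx": -0.1,"dy": 0,"dz": -1,"ax": 0,"ay": 0,"az": 0,"grip": -1},
    {"dx": -0.1,"dy": 0,"dz": -2,"ax": 0,"ay": 0,"az": 0,"grip": -1},
    {"dx": -0.1,"dy": 0,"dz": -2.3,"ax": 0,"ay": 0,"az": 0,"grip": -1},
    {"dx": -0.1,"dy": 0,"dz": -2.5,"ax": 0,"ay": 0,"az": 0,"grip": -1},
    {"dx": -0.1,"dy": 0,"dz": -2.7,"ax": 0,"ay": 0,"az": 0,"grip": -1},
    {"dx": -0.1,"dy": 0,"dz": -2.9,"ax": 0,"ay": 0,"az": 0,"grip": -1},
    {"dx": -0.1,"dy": 0,"dz": -3.1,"ax": 0,"ay": 0,"az": 0,"grip": -1},
    {"dx": -0.1,"dy": 0,"dz": -3.3,"ax": 0,"ay": 0,"az": 0,"grip": -1},
    {"dx": -0.1,"dy": 0,"dz": -3.5,"ax": 0,"ay": 0,"az": 0,"grip": -1},
    {"dx": -0.1,"dy": 0,"dz": -3.5,"ax": 0,"ay": 0,"az": 0,"grip": -1},
    {"dx": -0.1,"dy": 0,"dz": -3.5,"ax": 0,"ay": 0,"az": 0,"grip": -1},
  ],
  squeeze=40,
)

```text
clock: 12.15
tcp_pos: [611.8, 10.3, 96.7]
orientation: [-7.8, 89.9, 179.6]
wrist_force: [-3.5, 0.5, 10.3]
width: -0.0
```

```bash
python3 shot.py pics/p5.png; python3 - <<'E'
from h import *
for i in range(4): get_image("side"); o=get_obs(); print(o["tcp_pos"],o["wrist_force"])
E
```

```text
12.15 [611.84468652  10.2583048   96.66921664] [-3.46808018  0.51386951 10.34481984] -0.030060624583244065
side crop origin 230 190 scale 4.0 circ px (np.float64(281.1066201737021), np.float64(251.6549218512476))
top crop origin 269 148 scale 4.0 circ px (np.float64(318.9418747900727), np.float64(201.7789437137551))
[611.91952622  10.25992543  96.80382559] [-4.15068489  1.00156046 10.42370128]
[611.87957605  10.25376742  96.81251093] [-3.86850626  0.35175011  9.88758138]
[611.8899843   10.25510822  96.81467686] [-3.19257837 -0.71291755 10.41791588]
[611.89739913  10.24893789  96.82069238] [-4.31349074  0.64094983 10.73958777]
```

View pics/p5.png

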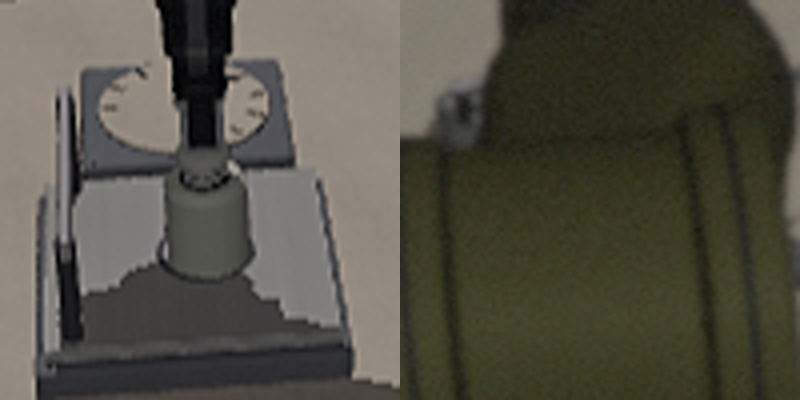

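servo_tool(
  steps=[
    {"dx": 0,"dy": 0,"dz": -0.15,"ax": 0,"ay": 0,"az": 0,"grip": -1},
    {"dx": 0,"dy": 0,"dz": -0.3,"ax": 0,"ay": 0,"az": 0,"grip": -1},
    {"dx": 0,"dy": 0,"dz": -0.45,"ax": 0,"ay": 0,"az": 0,"grip": -1},
    {"dx": 0,"dy": 0,"dz": -0.55,"ax": 0,"ay": 0,"az": 0,"grip": -1},
    {"dx": 0,"dy": 0,"dz": -0.57,"ax": 0,"ay": 0,"az": 0,"grip": -1},
    {"dx": 0,"dy": 0,"dz": -0.57,"ax": 0,"ay": 0,"az": 0,"grip": -1},
  ],
  squeeze=40,
)

```text
clock: 12.95
tcp_pos: [611.7, 10.2, 91.5]
orientation: [-9.0, 89.9, 178.3]
wrist_force: [-5.4, 0.6, 13.5]
width: -0.0
```

```bash
python3 shot.py pics/p6.png; python3 - <<'E'
from h import *
im=get_image("side"); f=im["frame"]; k=50
u,v=map(int,P(im,(640,10,80)))
cv2.imwrite("pics/p6z.png",cv2.resize(f[v-45:v+30,u-40:u+60],(800,600),interpolation=cv2.INTER_CUBIC)); print(u-40,v-45)
F=[]
for i in range(20): get_image("side"); o=get_obs(); F.append(np.r_[o["tcp_pos"],o["wrist_force"]])
print(np.mean(F,0),np.std(F,0))
E
```

```text
12.95 [611.73254137  10.24281031  91.47089102] [-5.35069945  0.60604051 13.45957682] -0.0008628993472324966
side crop origin 230 190 scale 4.0 circ px (np.float64(281.1066201737021), np.float64(251.6549218512476))
top crop origin 269 148 scale 4.0 circ px (np.float64(318.9418747900727), np.float64(201.7789437137551))
227 186
[ 6.11749858e+02  1.02569520e+01  9.15798658e+01 -4.99218761e+00
  3.43389800e-01  1.41565865e+01] [0.01291668 0.01484664 0.01309493 0.43192768 0.4782623  0.50238964]
```

View pics/p6z.png

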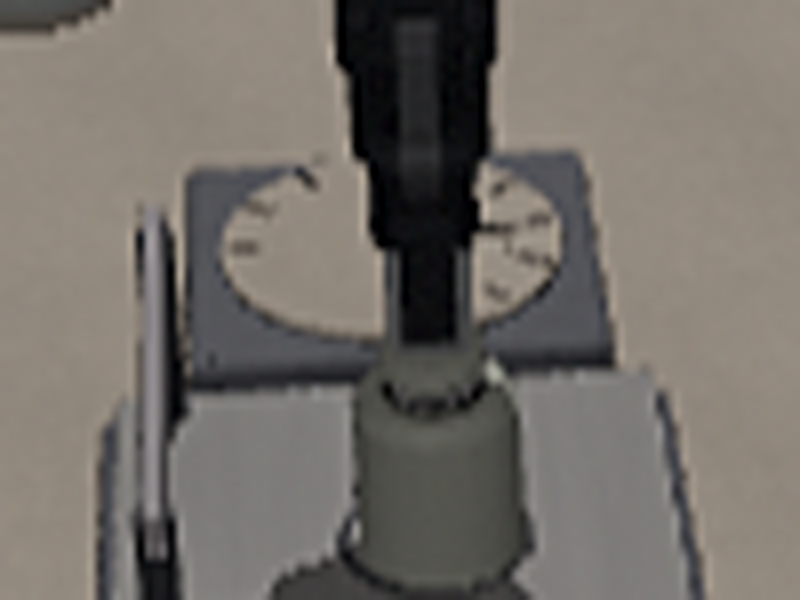

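Held over a second at 14.2 N vertical with about 11.9 mm of travel. The dial pointer is about half a turn on, so roughly 16.5 N including the press's weight. Now I'll let the cap up.

servo_tool(
  steps=[
    {"dx": 0,"dy": 0,"dz": 0,"ax": 0,"ay": 0,"az": 0,"grip": -1},
    {"dx": 0,"dy": 0,"dz": 0.3,"ax": 0,"ay": 0,"az": 0,"grip": -1},
    {"dx": 0,"dy": 0,"dz": 0.6,"ax": 0,"ay": 0,"az": 0,"grip": -1},
    {"dx": 0,"dy": 0,"dz": 0.9,"ax": 0,"ay": 0,"az": 0,"grip": -1},
    {"dx": 0,"dy": 0,"dz": 1.3,"ax": 0,"ay": 0,"az": 0,"grip": -1},
    {"dx": 0,"dy": 0,"dz": 1.7,"ax": 0,"ay": 0,"az": 0,"grip": -1},
    {"dx": 0,"dy": 0,"dz": 3,"ax": 0,"ay": 0,"az": 0,"grip": -1},
    {"dx": 0,"dy": 0,"dz": 5,"ax": 0,"ay": 0,"az": 0,"grip": -1},
    {"dx": 0,"dy": 0,"dz": 8,"ax": 0,"ay": 0,"az": 0,"grip": -1},
    {"dx": 0,"dy": 0,"dz": 11,"ax": 0,"ay": 0,"az": 0,"grip": -1},
    {"dx": 0,"dy": 0,"dz": 14,"ax": 0,"ay": 0,"az": 0,"grip": -1},
    {"dx": 0,"dy": 0,"dz": 14,"ax": 0,"ay": 0,"az": 0,"grip": -1},
  ],
  squeeze=40,
)

```text
clock: 15.1
tcp_pos: [616.6, 10.2, 236.1]
orientation: [175.1, 89.3, 2.4]
wrist_force: [0.6, 0.1, -0.6]
width: 0.7
```

servo_tool(
  steps=[
    {"dx": -2,"dy": -3,"dz": 1,"ax": 0,"ay": 0,"az": 0,"grip": -1},
    {"dx": -4,"dy": -6,"dz": 2,"ax": 0,"ay": 0,"az": 0,"grip": -1},
    {"dx": -6,"dy": -9,"dz": 3,"ax": 0,"ay": 0,"az": 0,"grip": -1},
    {"dx": -8,"dy": -12,"dz": 3,"ax": 0,"ay": 0,"az": 0,"grip": -1},
    {"dx": -10,"dy": -15,"dz": 3,"ax": 0,"ay": 0,"az": 0,"grip": -1},
    {"dx": -12,"dy": -18,"dz": 3,"ax": 0,"ay": 0,"az": 0,"grip": -1},
    {"dx": -14,"dy": -21,"dz": 3,"ax": 0,"ay": 0,"az": 0,"grip": -1},
    {"dx": -16,"dy": -24,"dz": 3,"ax": 0,"ay": 0,"az": 0,"grip": -1},
    {"dx": -16,"dy": -27,"dz": 3,"ax": 0,"ay": 0,"az": 0,"grip": -1},
    {"dx": -16,"dy": -30,"dz": 3,"ax": 0,"ay": 0,"az": 0,"grip": -1},
    {"dx": -16,"dy": -30,"dz": 3,"ax": 0,"ay": 0,"az": 0,"grip": -1},
  ],
  squeeze=40,
)

```text
clock: 16.02
tcp_pos: [450.8, -297.6, 260.1]
orientation: [91.8, 89.6, -81.4]
wrist_force: [-0.1, -0.6, 0.7]
width: -0.1
```

```bash
python3 shot.py pics/p7.png; python3 - <<'E'
from h import *
np.set_printoptions(precision=1,suppress=True)
for n in ("top","side"):
    im=get_image(n); cv2.imwrite(f"pics/{n}8.png",im["frame"])
    for t in ("press_a","ring_cutter_mid","stamp_mid"):
        for r in tip_of(im,t): print(n,t,round(r["score"],2),W(im,r["position"]))
E
```

```text
16.0167 [ 450.84944024 -297.59613782  260.0653741 ] [-0.07926253 -0.59453997  0.72029876] -0.12798315277901048
side crop origin 230 190 scale 4.0 circ px (np.float64(281.1066201737021), np.float64(251.6549218512476))
top crop origin 269 148 scale 4.0 circ px (np.float64(318.9418747900727), np.float64(201.7789437137551))
top press_a 0.9 [466.9 389.4  -2. ]
top press_a 0.82 [383.6 296.9   0.7]
top press_a 0.75 [612.9  17.8  27.7]
top press_a 0.72 [468.8 289.3  -4.2]
top press_a 0.66 [421.3 -20.9   2.9]
top press_a 0.62 [564.6 292.7  -3.3]
top ring_cutter_mid 0.57 [ 433.3 -186.5   11.9]
top ring_cutter_mid 0.35 [469.5 292.4  40.5]
top stamp_mid 0.6 [388.8 173.7  31.5]
side press_a 0.94 [615.9   8.3  28.6]
side press_a 0.89 [468.9 295.3  -1.7]
side press_a 0.89 [462.5 388.2  -0.2]
side press_a 0.83 [566.  296.1  -3. ]
side press_a 0.71 [381.6 295.6  -0.6]
side press_a 0.61 [423.7 -22.4  -2.8]
side ring_cutter_mid 0.73 [ 430.8 -187.3   14. ]
side stamp_mid 0.76 [394.3 177.6  31.1]
```

View pics/p7.png

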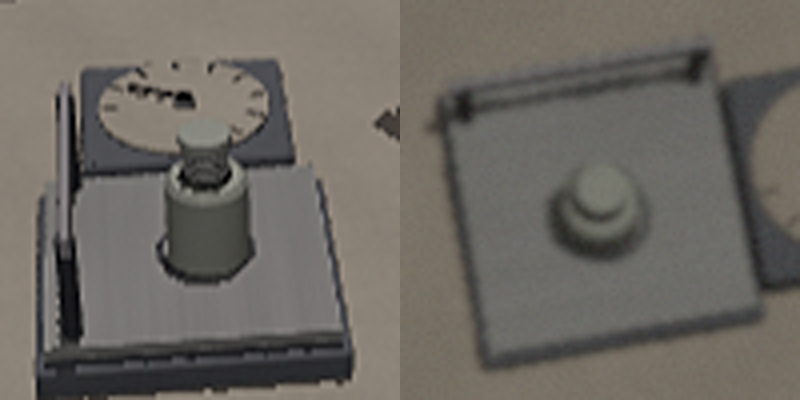

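View pics/side8.png

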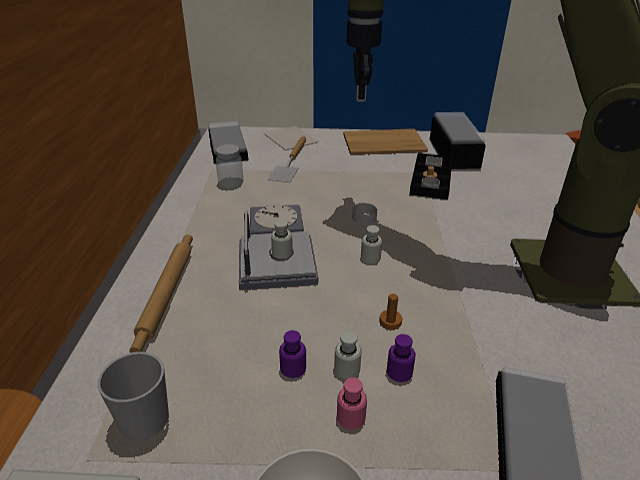

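```bash
python3 -c "
from rig import *
print(job_done())"
```

```text
the job is handed in; nothing more can be done
None
```

The job is handed in: the 14 N press is standing on the tester's circle with its cap up. No verdict was reported.

- **Choosing the press:** I pressed only the right-hand one, at about x 435, y −300 mm. It gave 7.2 N at 3.3 mm and about 10.8 N at 7.8 mm, which is 0.8 N/mm and matches the 14 N spring. I didn't press the other two, because those readings fit only that spring.
- **Placing:** I gripped it by the sleeve and set it down gently on the circle.
- **Proving:** I pressed the cap until its top was level with the height bar and held it for over a second. The depth was about 11.9 mm, worked out from the tool height and the plate's sinking. The spring pushed back with 14.2 ± 0.5 N vertically, with about 5 N sideways as well. The dial pointer was about half a turn on, which agrees.

**Last checks:**
- **On the plate:** the press stands upright with its cap up, and the dial again shows only its weight.
- **Position:** the side camera puts it about 4 mm from the circle's centre. The top camera disagrees and puts it about 8 mm off in y. Both are within the 25 mm limit.
- **Other objects:** the other two presses, the ring cutter and the stamp measured where they started, within camera error.
- **Arm:** it is clear of everything.

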